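# Clear the measured core plug and put the scraper away

### The job

Take the bench scraper out of its drip stand and use its blade to push the rock plug that lies on the chute's steel apron through the sprung flap, so that it drops into the return bin and the flap swings shut behind it. Then put the scraper away in the long slot of the grey holder block, blade down and fully home, and let go. Do not touch the rock plug with the gripper, and leave the other loose things on the bench where they are.

Things in the scene. Friction and masses are not known exactly. Their poses are not given: they have to be found in the camera images.
- scraper_grip (a point): Middle of the grip of the bench scraper (loose, 0.2 kg): upright steel blade 90 wide (y), 5 thick (x), 80 mm high, with a black bar grip on its top edge, 70 long (y), 18 thick (x), 26 mm high. z up. This point is 89 mm above the blade's lower edge, 13 mm below the grip's top. Same both ways round. It starts blade down in the drip stand, leaning up to 0.1 rad.
- stand: Fixed white drip stand, 50 x 130 x 36 mm high, with one slot along its y, 8 mm wide, 99 mm long, 30 mm deep, open at the top. Origin at the centre of its underside, on the bench. It stands to the left or the right of the chute, the holder block on the other side.
- chute: Fixed sample return chute. Origin on the bench under the flap; x is the push direction, z up. In its frame: steel apron, top 45 mm high, from x = -170 to -18 mm, with side rails 14 mm high, 132 mm apart. White door frame x = -7 to 5 mm, 106 mm high; opening 132 mm wide, lintel 96 mm above the bench. The flap hangs in it at x = 0.
- sill (a point): Middle of the apron's far edge (the sill), 18 mm before the flap, 45 mm above the bench; axes as the chute. Beyond it a ramp falls to the bin: a plug whose centre is pushed about 5 mm past this edge rolls down through the flap by itself; pushing on another 10 mm does no harm.
- bin_floor (a point): Middle of the floor of the open return bin behind the flap, 130 mm beyond the flap, 5 mm above the bench; the bin is 138 mm wide, its walls 65 mm high.
- flap (a joint): Angle of the aluminium flap, 126 mm wide, 46 mm high, hinged along its top edge 94 mm above the bench: 0 = shut (hanging), growing to 1.4 as it swings away from the apron, into the bin. A weak spring shuts it (well under 1 N at its lower edge opens it).
- core_center (a point): Centre of the rock plug to be cleared: a grey stone cylinder, 38 mm across and 70 mm long, its axis along its x, about 0.19 kg. It lies on the chute's apron, roughly crosswise (within 0.3 rad of the chute's y), and rolls when pushed.
- long_slot (a point): Middle of the mouth of the long slot in the top of the fixed grey holder block. z up, y along the slot: 99 long (y), 9 wide (x), 48 mm deep, 4 mm bevel at the mouth. With the scraper home its grip point is 41 mm above this. Block 76 (x) x 130 (y) x 60 mm high, its middle 16 mm to +x. A shorter slot 36 mm to +x holds a small steel plate standing 10 mm out.
- spare_core: standing bystander: a grey rock plug, 38 mm across, 60 mm high; origin at the centre of its underside
- beaker: bystander: glass beaker, 76 mm across, 95 mm high; origin at the centre of its underside
- bottle: bystander: white plastic bottle with a cap, 60 mm across, 120 mm high; origin at the centre of its underside
- mouse: bystander: black computer mouse, 105 x 58 x 26 mm, long along its x; origin at the centre of its underside
- gauge: bystander: round steel dial gauge lying on its back, 84 mm across, 30 mm high, with a brass stem 35 mm long to its -x; origin at the centre of its underside
There are look-alikes about, which are no part of the job. Leave any brown, pink or yellow look-alike of the part that bears long_slot alone.

How it is judged:
By the outcome, as a careful person would: the job done as asked, in the order asked, and still so for the second after the job is handed in, with the robot touching nothing.
It also fails if it takes over 64 s, if anything falls off the work surface, if the arm or the gripper's body presses on something with over 40 N, if the wrist force passes 120 N, or if a joint passes its speed limit or range.

### The arm

A 7-joint arm with a two-finger parallel gripper is mounted at the origin on the work surface. World frame = base frame: x ahead of the robot, y to its left, z up, the work surface at z = 0. Lengths are in m, angles in rad, forces in N, time in s.
With the tool pointing down it reaches from about 0.375 to 0.925 m from the base axis. Payload 3.1 kg.
Tool frame: the origin (TCP) lies at the very end of the fingers, on their centre line; the grasp point (between the pads) lies 19 mm behind it; z points along the fingers, y is the line along which they close (so a half turn about z gives the same grasp; the last joint's range is limited). The gripper opens to 85 mm and grips with 20 to 120 N. Pads are 22 mm wide; open, the fingers measure 114 mm over their backs; the gripper's body (76 mm by 85 mm) begins 54 mm behind the grasp point. The pads swing forward as they close: fully open they stand 13 mm farther back than shut.
Start: joints at [-1.238, 0.383, 0.044, 1.598, -0.018, 1.161, -0.05], TCP at [0.271, 0.591, 0.231] pointing down, gripper open.
Joint ranges: [-2.61, 2.61], [-0.41, 2.15], [-1.48, 1.57], [0, 2.5], [-1.57, 4.71], [0.05, 1.97], [-2.85, 2.85]. Speed limits (rad/s): [2.79, 2.79, 3.14, 3.14, 3.14, 3.14, 3.14].

### API

Orientations are given as a 3x3 rotation matrix whose columns are the frame's x, y, z axes.
In Python, from station import arm gives the robot as it stands.
- The arm moves only by the tool move_arm, never from a script. Its argument "series" is one flat list of numbers, 7 for each row, row after row: the shift along the tool's x, y, z in mm, then the turn, a rotation vector about the tool's x, y, z in rad, then the closure in counts, from 0 (fully open) to 255 (shut). A call has 1 to 8 rows; each row is the pose to reach, as a shift and turn from the pose commanded when the call began, along the tool's axes at that moment; what a row does not reach only later rows make up. A row lasts 1/8 s, in which the tool goes at most 62.5 mm and 10.7 degrees, less where a joint would pass 70% of its speed; a pose out of reach is approached as far as the arm can. A call with a gripper value outside its range is refused whole. The fingers move at their own pace and stop on an object; "newtons" is the grip in N (left out, the last holds). Time passes only in rows, so rows that repeat a pose let the fingers close. It gives the time, the measured TCP pose, the force, the opening and the grip force at its end, in the units of the state.
- arm.observe(): the state, without advancing time (a new reading comes with each control period).
- arm.get_image(name): name is "scene" or "top" or "wrist"; returns a dict with "image" (400x640x3 uint8, red, green, blue), "K" (3x3 intrinsics, pixels), "k1" (the pictures are not rectified: a ray, as slopes to the right and down, at radius r is drawn at 1 + k1 r^2 times it, then the intrinsics apply), "rvec" (rotation vector, rad) and "tvec" (3), from world to camera coordinates, as OpenCV has them. Camera axes: x right, y down, z forward; pixel columns grow to the right and rows downward; lengths in m; the calibration is good to about 2 mm. A picture is of the moment at which its call begins. There is no depth.
- arm.hand_in(): hands the job in; it is judged then, once.
Trained networks look in the newest picture that a camera, given by its name, has taken for a name from the list of things; names that differ only in an ending like _2 or _b are one class to them, and where a whole thing is asked for, a point or a joint stands for the part that bears it (a point fixed in the world has none). Each returns a list of dicts, best first, with "conf" (0 to 1); they miss things now and then, are a little off and sometimes report something else, mostly with a low value. They report only what shows in the picture. A call takes as long as a camera call. They do not tell look-alikes from the thing itself.
- arm.find_in(camera, name): "xy" ([column, row] in pixels, amid what is visible of it).
- arm.trace(camera, name): "region" (400x640 bool, what is visible of it) and "xy" ([column, row] in pixels, amid what is visible of it).
- arm.landmark_of(camera, name): "xy" ([column, row] in pixels: a listed point, or the origin of a listed thing).
The state is a dict: "clock": time; "q": joint angles; "joint_velocities": joint speeds; "joint_torque": joint torques, N m; "ee_pos": TCP position; "tool_rot": TCP orientation; "wrist_force": force on the tool from outside, world axes, zero at the start; "moment": the same for the moment, N m; "gripper_width": finger opening in m; "finger_force": force on a finger pad.
Only numpy, scipy, OpenCV 4.12 (cv2) and the standard library are available. Lean on these libraries where they do the work, as an engineer would, in place of code of your own. Each camera call takes 0.05 s, during which the arm holds its last target. There are 200 camera calls.

## Working session

There is one attempt and no reset: what is moved stays moved. The work goes in short steps, Python scripts to look and compute and a tool call to move; the robot and the scene stay as the last step left them, time stands still between calls to the robot, and variables do not carry over. Pictures are saved under pics/ and viewed, at most 10 in all, crops included, and the job is handed in when it is done.

Besides the shell and the picture viewer there is one more tool, called after ">>>" in YAML: its name, and indented under it one key for each argument. move_arm: Moves the arm, as the interface text tells. Its arguments: {"type":"object","properties":{"series":{"type":"array","items":{"type":"number"}},"newtons":{"type":"number"}},"required":["series"]}

```bash
mkdir -p pics
cat > h.py <<'E'
import numpy as np, cv2
from station import arm
def save(im,fn): cv2.imwrite('pics/'+fn,cv2.cvtColor(im,cv2.COLOR_RGB2BGR))
def ray(g,xy):
    K=np.array(g['K']);p=[(xy[0]-K[0,2])/K[0,0],(xy[1]-K[1,2])/K[1,1]]
    n=cv2.undistortPoints(np.array([[xy]],float),K,np.array([g['k1'],0,0,0,0.]))[0,0]
    R=cv2.Rodrigues(np.array(g['rvec'],float))[0];t=np.array(g['tvec'],float)
    return -R.T@t, R.T@np.array([n[0],n[1],1.])
def atz(g,xy,z):
    c,d=ray(g,xy);return c+d*(z-c[2])/d[2]
def proj(g,P):
    return cv2.projectPoints(np.array(P,float).reshape(-1,1,3),np.array(g['rvec'],float),np.array(g['tvec'],float),np.array(g['K'],float),np.array([g['k1'],0,0,0,0.]))[0][:,0]
E
python3 - <<'E'
from h import *
np.set_printoptions(precision=3,suppress=True)
G={}
for c in('scene','top'):
    G[c]=arm.get_image(c);save(G[c]['image'],c+'0.png')
H=dict(scraper_grip=.1,stand=0,chute=0,sill=.045,bin_floor=.005,core_center=.064,long_slot=.06,spare_core=0,beaker=0,bottle=0,mouse=0,gauge=0)
for n,z in H.items():
    for c in G:
        for r in arm.landmark_of(c,n)[:4]:
            print(n,c,np.round(r['xy']),round(r['conf'],2),atz(G[c],r['xy'],z))
s=arm.observe();print(s['clock'],s['ee_pos'],s['tool_rot'])
E
```

```text
scraper_grip scene [478. 244.] 0.68 [0.496 0.313 0.1  ]
scraper_grip top [177. 229.] 0.47 [0.488 0.327 0.1  ]
stand scene [469. 260.] 0.94 [0.486 0.319 0.   ]
stand scene [247. 119.] 0.4 [ 0.372 -0.494  0.   ]
stand top [190. 227.] 0.69 [0.493 0.319 0.   ]
chute scene [322. 250.] 0.92 [ 0.663 -0.028  0.   ]
chute top [308. 172.] 0.75 [ 0.653 -0.027  0.   ]
sill scene [323. 235.] 0.57 [ 0.643 -0.038  0.045]
sill top [314. 179.] 0.58 [ 0.629 -0.045  0.045]
sill top [227. 160.] 0.4 [0.685 0.203 0.045]
bin_floor scene [295. 289.] 0.68 [ 0.791 -0.028  0.005]
bin_floor top [311. 128.] 0.76 [ 0.783 -0.036  0.005]
core_center scene [336. 215.] 0.6 [ 0.586 -0.034  0.064]
core_center top [307. 190.] 0.77 [ 0.596 -0.026  0.064]
core_center top [193. 227.] 0.29 [0.494 0.293 0.064]
long_slot scene [333. 128.] 0.95 [ 0.314 -0.201  0.06 ]
long_slot scene [221. 244.] 0.78 [ 0.806 -0.239  0.06 ]
long_slot scene [336. 215.] 0.68 [ 0.581 -0.034  0.06 ]
long_slot scene [277. 148.] 0.63 [ 0.471 -0.3    0.06 ]
long_slot top [407. 231.] 0.84 [ 0.481 -0.305  0.06 ]
long_slot top [381. 117.] 0.77 [ 0.803 -0.235  0.06 ]
long_slot top [300. 275.] 0.7 [ 0.358 -0.006  0.06 ]
long_slot top [375. 294.] 0.56 [ 0.307 -0.212  0.06 ]
spare_core scene [467. 265.] 0.69 [0.503 0.319 0.   ]
spare_core scene [266. 211.] 0.5 [ 0.638 -0.227  0.   ]
spare_core top [381. 175.] 0.53 [ 0.644 -0.241  0.   ]
beaker scene [456. 320.] 0.57 [0.657 0.346 0.   ]
beaker top [180. 173.] 0.88 [0.652 0.352 0.   ]
bottle scene [228. 207.] 0.83 [ 0.685 -0.327 -0.   ]
bottle top [407. 156.] 0.64 [ 0.701 -0.319  0.   ]
mouse scene [400. 303.] 0.71 [ 0.688  0.212 -0.   ]
mouse top [227. 161.] 0.97 [0.686 0.212 0.   ]
gauge scene [248. 119.] 0.93 [ 0.372 -0.493  0.   ]
gauge top [471. 271.] 0.87 [ 0.363 -0.499  0.   ]
1.3 [0.271 0.591 0.231] [[-0.909  0.418  0.   ]
 [ 0.418  0.909  0.   ]
 [-0.     0.    -1.   ]]
```

View pics/scene0.png

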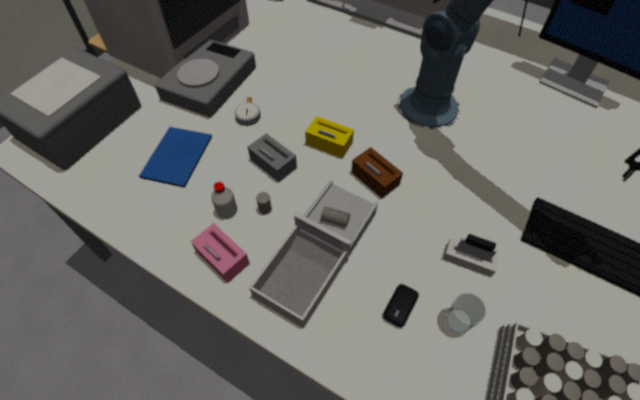

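View pics/top0.png

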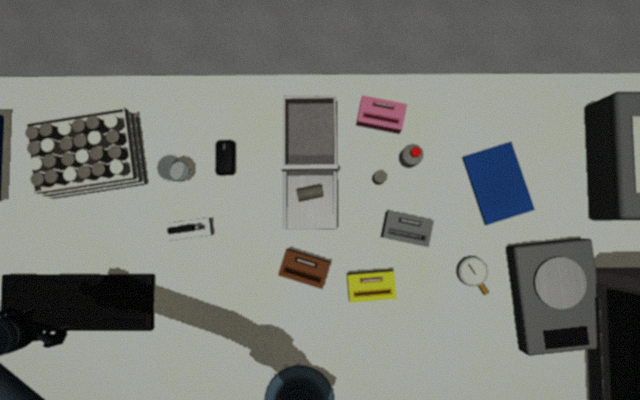

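Scene picture: the stand with the black-gripped scraper is at (472,252), the chute with the plug at (336,215) and the spare core at (264,202). Candidates for the holder: grey (272,156), yellow (330,135), brown (377,171) and pink (220,251). By the description it is the grey one, at top (408,228). Its long slot is on the robot side, so its +x points roughly along world +x. For the plug, the candidates are the one lying on the apron (336,215) and the standing spare (264,202). I choose the one lying down.

Run:
```python
from h import *
np.set_printoptions(precision=3,suppress=True)
g=arm.get_image('top');s=arm.get_image('scene')
a=cv2.resize(g['image'][195:260,370:450],(400,325),interpolation=cv2.INTER_CUBIC)
b=cv2.resize(g['image'][195:260,150:230],(400,325),interpolation=cv2.INTER_CUBIC)
save(np.hstack([a,b]),'crop1.png')
def rect(g,c,n,near,z):
    for r in arm.trace(c,n):
        if np.hypot(*(np.array(r['xy'])-near))<25:
            m=np.argwhere(r['region'])[:,::-1]
            P=np.array([atz(g,p,z)[:2] for p in m.astype(float)])
            (cx,cy),wh,an=cv2.minAreaRect(P.astype(np.float32)*1000)
            print(n,c,round(r['conf'],2),r['xy'],(cx,cy),wh,an)
rect(g,'top','long_slot',(408,228),.06);rect(g,'top','stand',(190,228),.036)
rect(g,'top','chute',(310,170),.05);rect(g,'top','core_center',(308,192),.064);rect(g,'top','scraper_grip',(183,228),.1)
```

```text
stand top 0.59 [194.0, 230.4] (486.52398681640625, 314.2777099609375) (47.79459762573242, 136.3330078125) 7.608613967895508
chute top 0.76 [309.3, 160.7] (676.497314453125, -31.21936798095703) (158.9888458251953, 380.6226806640625) 89.61664581298828
core_center top 0.79 [308.8, 191.2] (587.1646728515625, -32.72746276855469) (37.41716766357422, 69.70021057128906) 11.076370239257812
scraper_grip top 0.65 [181.7, 227.9] (487.2437438964844, 306.2558898925781) (21.105226516723633, 101.53250885009766) 6.4681243896484375
```

View pics/crop1.png

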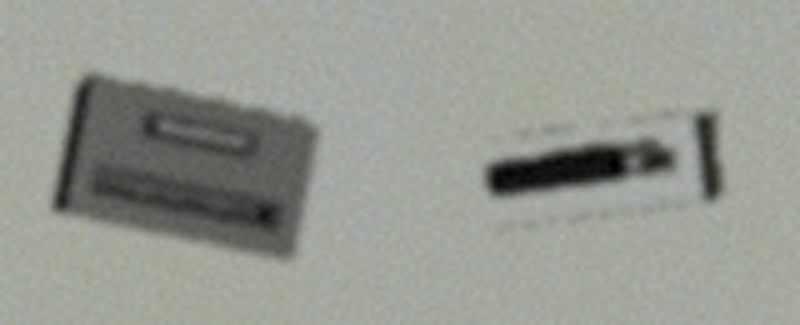

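Crop: left is the grey holder, with the empty long slot in front and the plate slot behind it. Right is the white stand with the black grip. Both choices stand, so I'll go above the stand.

>>> move_arm:
  series: [-40, -20, -10, 0, 0, 0.13, 0, -80, -40, -20, 0, 0, 0.26, 0, -120, -60, -30, 0, 0, 0.4, 0, -160, -80, -40, 0, 0, 0.55, 0, -200, -100, -50, 0, 0, 0.7, 0, -250, -130, -50, 0, 0, 0.85, 0, -312, -159, -50, 0, 0, 1.007, 0, -312, -159, -50, 0, 0, 1.007, 0]

```text
clock: 2.65
ee_pos: [0.4931, 0.3088, 0.282]
tool_rot: [[-0.12, 0.993, 0.003], [0.993, 0.12, -0.002], [-0.003, 0.003, -1.0]]
wrist_force: [-0.5, 0.3, 0.6]
gripper_width: 0.0852
finger_force: 0.0
```

>>> move_arm:
  series: [0, 0, 0, 0, 0, 0, 0, 0, 0, 0, 0, 0, 0, 0]

```text
clock: 2.9
ee_pos: [0.4871, 0.318, 0.2811]
tool_rot: [[-0.137, 0.991, -0.001], [0.991, 0.137, 0.001], [0.001, -0.001, -1.0]]
wrist_force: [0.1, -0.3, -0.4]
gripper_width: 0.0854
finger_force: 0.0
```

```bash
cat > w.py <<'E'
from h import *
import sys
np.set_printoptions(precision=4,suppress=True)
g=arm.get_image('wrist');save(g['image'],sys.argv[1])
s=arm.observe();print(s['clock'],s['ee_pos'],s['tool_rot'],s['wrist_force'])
for a in sys.argv[2:]:
    n,z=a.split('=');z=float(z)
    for r in arm.landmark_of('wrist',n)[:3]: print(n,np.round(r['xy'],1),round(r['conf'],2),atz(g,r['xy'],z))
    for r in arm.trace('wrist',n)[:2]:
        m=np.argwhere(r['region'])[:,::-1].astype(float)
        P=np.array([atz(g,p,z)[:2] for p in m])
        print('  trace',round(r['conf'],2),r['xy'],cv2.minAreaRect(P.astype(np.float32)*1000))
E
python3 w.py w1.png scraper_grip=.108 stand=0 stand=.036
```

```text
2.95 [0.487  0.3182 0.2811] [[-0.137   0.9906 -0.0009]
 [ 0.9906  0.137   0.0005]
 [ 0.0007 -0.0008 -1.    ]] [ 1.1205  0.2979 -0.2184]
scraper_grip [322.2 175.7] 0.75 [0.4901 0.3221 0.108 ]
  trace 0.8 [322.3, 173.0] ((489.54766845703125, 325.7107238769531), (16.907794952392578, 88.04511260986328), 7.5398268699646)
stand [323.5 162.2] 0.81 [0.4939 0.3145 0.    ]
stand [322.5 174.3] 0.26 [0.4949 0.2974 0.    ]
  trace 0.71 [312.6, 152.5] ((491.7117004394531, 310.73638916015625), (56.94078826904297, 142.92822265625), 7.86589241027832)
  trace 0.57 [470.6, 162.6] ((697.3856201171875, 346.49310302734375), (96.90216064453125, 130.02975463867188), 58.638397216796875)
stand [323.5 162.2] 0.81 [0.4924 0.3218 0.036 ]
stand [322.5 174.3] 0.26 [0.4933 0.3061 0.036 ]
  trace 0.71 [312.6, 152.5] ((490.41644287109375, 318.3560485839844), (52.09598922729492, 130.7671661376953), 7.8658976554870605)
  trace 0.57 [470.6, 162.6] ((678.5905151367188, 351.0702819824219), (88.65716552734375, 118.9661865234375), 58.6387939453125)
```

View pics/w1.png

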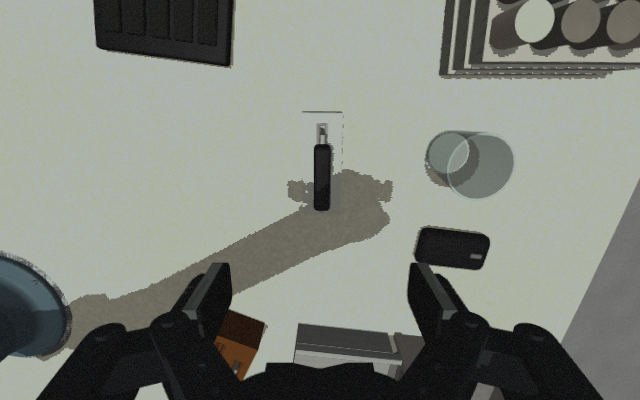

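Wrist picture: the black grip spans rows 144–210 at column 322, centred in the stand. The yaw matches the tool, and the grip is at about (0.490, 0.320). I'll descend and grip it.

>>> move_arm:
  series: [2, 3, 40, 0, 0, 0, 0, 2, 3, 80, 0, 0, 0, 0, 2, 3, 120, 0, 0, 0, 0, 2, 3, 155, 0, 0, 0, 0, 2, 3, 180, 0, 0, 0, 0, 2, 3, 195, 0, 0, 0, 0, 2, 3, 203, 0, 0, 0, 0, 2, 3, 203, 0, 0, 0, 0]

```text
clock: 4.25
ee_pos: [0.4914, 0.3184, 0.0784]
tool_rot: [[-0.133, 0.991, 0.0], [0.991, 0.133, 0.0], [0.0, 0.0, -1.0]]
wrist_force: [-0.6, -0.1, 0.1]
gripper_width: 0.0856
finger_force: 0.0
```

>>> move_arm:
  series: [0, 0, 0, 0, 0, 0, 100, 0, 0, 0, 0, 0, 0, 180, 0, 0, 0, 0, 0, 0, 255, 0, 0, 0, 0, 0, 0, 255, 0, 0, 0, 0, 0, 0, 255, 0, 0, 0, 0, 0, 0, 255, 0, 0, 0, 0, 0, 0, 255, 0, 0, 0, 0, 0, 0, 255]
  newtons: 60

```text
clock: 5.25
ee_pos: [0.4913, 0.3185, 0.0788]
tool_rot: [[-0.133, 0.991, -0.0], [0.991, 0.133, 0.0], [0.0, -0.0, -1.0]]
wrist_force: [-0.7, -0.3, 5.6]
gripper_width: 0.0172
finger_force: 59.7
```

>>> move_arm:
  series: [0, 0, -10, 0, 0, 0, 255, 0, 0, -30, 0, 0, 0, 255, 0, 0, -60, 0, 0, 0, 255, 0, 0, -90, 0, 0, 0, 255, 0, 0, -120, 0, 0, 0, 255, 0, 0, -150, 0, 0, 0, 255, 0, 0, -150, 0, 0, 0, 255]

```text
clock: 6.12
ee_pos: [0.4936, 0.3193, 0.2322]
tool_rot: [[-0.132, 0.991, 0.006], [0.991, 0.132, 0.005], [0.004, 0.007, -1.0]]
wrist_force: [0.3, -0.1, -2.0]
gripper_width: 0.0172
finger_force: 58.8
```

>>> move_arm:
  series: [-40, -3, 0, 0, 0, 0.02, 255, -100, -7, 0, 0, 0, 0.04, 255, -160, -12, 0, 0, 0, 0.06, 255, -220, -17, 0, 0, 0, 0.08, 255, -280, -22, 0, 0, 0, 0.1, 255, -340, -27, 0, 0, 0, 0.132, 255, -400, -30, 0, 0, 0, 0.132, 255, -448, -33, 0, 0, 0, 0.132, 255]

```text
clock: 7.12
ee_pos: [0.5166, -0.133, 0.2272]
tool_rot: [[0.001, 1.0, -0.001], [1.0, -0.001, -0.0], [-0.0, -0.001, -1.0]]
wrist_force: [1.1, -0.5, -1.1]
gripper_width: 0.0171
finger_force: 58.7
```

>>> move_arm:
  series: [0, 0, 0, 0, 0, 0, 255, 0, 0, 0, 0, 0, 0, 255, 0, 0, 0, 0, 0, 0, 255]

```text
clock: 7.5
ee_pos: [0.5177, -0.1281, 0.2275]
tool_rot: [[-0.004, 1.0, -0.001], [1.0, 0.004, 0.001], [0.001, -0.001, -1.0]]
wrist_force: [1.2, 0.7, -2.3]
gripper_width: 0.0169
finger_force: 58.8
```

```bash
python3 w.py w2.png core_center=.064 chute=0 sill=.045 scraper_grip=.25
```

```text
7.55 [ 0.5179 -0.1281  0.2277] [[-0.0044  1.     -0.001 ]
 [ 1.      0.0044  0.0007]
 [ 0.0007 -0.001  -1.    ]] [-0.1061 -0.8619 -1.2962]
core_center [399.   81.8] 0.56 [ 0.5913 -0.0326  0.064 ]
core_center [224.3 390.6] 0.18 [ 0.3931 -0.4159  0.064 ]
  trace 0.58 [399.2, 77.9] ((590.9039306640625, -32.655059814453125), (38.56095886230469, 72.95032501220703), 12.187725067138672)
  trace 0.24 [415.9, 257.3] ((625.619873046875, -216.9197998046875), (35.9730224609375, 68.24949645996094), 33.53671646118164)
chute [447.7  87.8] 0.83 [ 0.662  -0.0358  0.    ]
  trace 0.76 [476.9, 80.2] ((698.2879028320312, -41.54065704345703), (428.3983459472656, 189.77471923828125), 1.0790849924087524)
sill [446.   82.4] 0.61 [ 0.6422 -0.0319  0.045 ]
sill [562.8  86. ] 0.21 [ 0.7601 -0.0334  0.045 ]
  trace 0.56 [478.3, 77.8] ((676.3665161132812, -41.976806640625), (376.2270202636719, 166.6765899658203), 1.0790857076644897)
scraper_grip [317.6 281.9] 0.91 [ 0.5177 -0.1238  0.25  ]
  trace 0.91 [319.0, 272.3] ((518.4771728515625, -117.27496337890625), (18.354297637939453, 100.70104217529297), 0.14174728095531464)
```

View pics/w2.png

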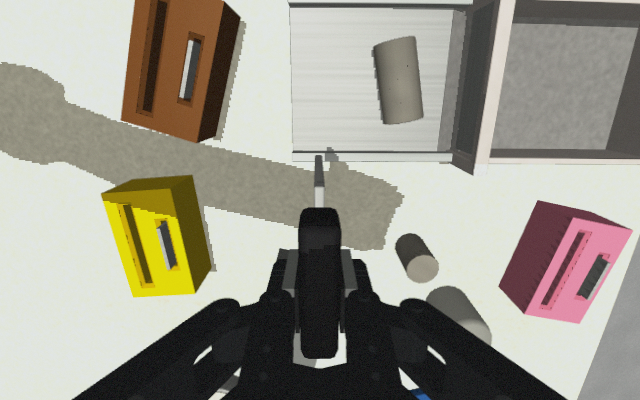

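Wrist picture: the plug is at (399,80) on the apron, whose near corners are (292,152) and (448,153). The scraper is in hand, blade end at (319,155), grip over rows 208–357. Converting those now.

Run:
```python
from h import *
np.set_printoptions(precision=4,suppress=True)
g=arm.get_image('wrist')
for n,p,z in [('rail lo L',(293,160),.059),('rail lo R',(452,160),.059),('rail up L',(290,3),.059),('rail up R',(470,3),.059),
 ('apron back up',(292,10),.045),('apron back lo',(293,150),.045),('sill lo',(446,151),.045),('sill up',(456,11),.045),
 ('frame lo',(474,174),.106),('frame lo R',(488,165),.106),('frame up',(502,0),.106),
 ('blade low end',(319,155),.1575),('blade top end',(320,190),.2375),('grip top near',(319,357),.2595),('grip top far',(320,208),.2595),('grip L',(300,300),.2595),('grip R',(340,300),.2595)]:
    print(n,atz(g,p,z))
```

```text
rail lo L [ 0.4922 -0.1092  0.059 ]
rail lo R [ 0.6537 -0.1088  0.059 ]
rail up L [0.4929 0.0301 0.059 ]
rail up R [0.6512 0.0313 0.059 ]
apron back up [0.4935 0.0279 0.045 ]
apron back lo [ 0.4913 -0.1014  0.045 ]
sill lo [ 0.652 -0.102  0.045]
sill up [0.645  0.0281 0.045 ]
frame lo [ 0.6545 -0.1118  0.106 ]
frame lo R [ 0.6655 -0.1037  0.106 ]
frame up [0.6551 0.0219 0.106 ]
blade low end [ 0.5185 -0.086   0.1575]
blade top end [ 0.519  -0.087   0.2375]
grip top near [ 0.5186 -0.1601  0.2595]
grip top far [ 0.5189 -0.0874  0.2595]
grip L [ 0.5106 -0.1289  0.2595]
grip R [ 0.5275 -0.1289  0.2595]
```

Apron: x from 0.4925 to the sill at 0.6445, centre y -0.037, yaw about 0. Plug at (0.591, -0.033). I'll lower the blade behind the plug.

>>> move_arm:
  series: [30, 4, 0, 0, 0, 0, 255, 60, 8, 0, 0, 0, 0, 255, 91, 12, 0, 0, 0, 0, 255, 91, 12, 30, 0, 0, 0, 255, 91, 12, 60, 0, 0, 0, 255, 91, 12, 85, 0, 0, 0, 255, 91, 12, 100, 0, 0, 0, 255, 91, 12, 104, 0, 0, 0, 255]

```text
clock: 9.0
ee_pos: [0.5294, -0.0392, 0.1235]
tool_rot: [[-0.001, 1.0, -0.001], [1.0, 0.001, -0.0], [-0.0, -0.001, -1.0]]
wrist_force: [-0.6, 0.2, -2.1]
gripper_width: 0.0166
finger_force: 58.8
```

>>> move_arm:
  series: [0, 8, 0, 0, 0, 0, 255, 0, 16, 0, 0, 0, 0, 255, 0, 24, 0, 0, 0, 0, 255, 0, 30, 0, 0, 0, 0, 255, 0, 36, 0, 0, 0, 0, 255, 0, 42, 0, 0, 0, 0, 255, 0, 48, 0, 0, 0, 0, 255, 0, 54, 0, 0, 0, 0, 255]

```text
clock: 10.0
ee_pos: [0.5842, -0.0391, 0.1242]
tool_rot: [[-0.001, 1.0, -0.0], [1.0, 0.001, -0.0], [-0.0, -0.0, -1.0]]
wrist_force: [0.2, -0.6, -1.4]
gripper_width: 0.017
finger_force: 58.9
```

```bash
python3 w.py w3.png core_center=.064
python3 - <<'E'
from h import *
for c in('scene','top'):
    g=arm.get_image(c)
    for r in arm.landmark_of(c,'core_center')[:2]: print(c,r['xy'],r['conf'],atz(g,r['xy'],.064))
E
```

```text
10.05 [ 0.5853 -0.039   0.1244] [[-0.0013  1.      0.0015]
 [ 1.      0.0013 -0.0003]
 [-0.0003  0.0015 -1.    ]] [ 1.4768 -0.2725 -1.2691]
core_center [357.5 204.9] 0.93 [ 0.6113 -0.0277  0.064 ]
  trace 0.58 [362.4, 200.1] ((613.4491577148438, -31.47092056274414), (38.55719757080078, 83.33521270751953), 12.750802040100098)
scene [331.0, 224.5] 0.85 [ 0.61564354 -0.0298439   0.064     ]
top [309.4, 169.4] 0.61 [ 0.65330071 -0.03268244  0.064     ]
```

>>> move_arm:
  series: [0, 6, 0, 0, 0, 0, 255, 0, 12, 0, 0, 0, 0, 255, 0, 18, 0, 0, 0, 0, 255, 0, 24, 0, 0, 0, 0, 255, 0, 30, 0, 0, 0, 0, 255, 0, 36, 0, 0, 0, 0, 255, 0, 41, 0, 0, 0, 0, 255, 0, 47, 0, 0, 0, 0, 255]

```text
clock: 11.35
ee_pos: [0.6313, -0.0391, 0.1242]
tool_rot: [[-0.001, 1.0, 0.0], [1.0, 0.001, -0.0], [-0.0, 0.0, -1.0]]
wrist_force: [0.5, 0.1, -2.6]
gripper_width: 0.0171
finger_force: 58.8
```

>>> move_arm:
  series: [0, 0, 0, 0, 0, 0, 255, 0, 0, 0, 0, 0, 0, 255, 0, 0, 0, 0, 0, 0, 255, 0, 0, 0, 0, 0, 0, 255]

```text
clock: 11.85
ee_pos: [0.6307, -0.0391, 0.1242]
tool_rot: [[-0.001, 1.0, -0.0], [1.0, 0.001, 0.0], [0.0, -0.0, -1.0]]
wrist_force: [-1.0, -0.5, -1.5]
gripper_width: 0.0169
finger_force: 58.9
```

```bash
python3 w.py w4.png core_center=.064
python3 - <<'E'
from h import *
ims=[cv2.resize(arm.get_image('wrist')['image'],(400,250))]
for c,(x,y) in(('scene',(245,170)),('top',(250,80))):
    g=arm.get_image(c);ims.append(cv2.resize(g['image'][y:y+150,x:x+150],(300,300)))
    for r in arm.landmark_of(c,'core_center')[:3]: print(c,r['xy'],r['conf'],atz(g,r['xy'],.03))
    for r in arm.find_in(c,'flap')[:2]: print('flap',c,r)
o=np.zeros((560,600,3),np.uint8);o[:250,:400]=ims[0];o[255:555,:300]=ims[1];o[255:555,300:]=ims[2];save(o,'m1.png')
E
```

```text
11.9 [ 0.6307 -0.039   0.1243] [[-0.001   1.     -0.0001]
 [ 1.      0.001   0.0001]
 [ 0.0001 -0.0001 -1.    ]] [-1.1193  0.8249 -2.1709]
core_center [576.  173.4] 0.66 [ 0.8055 -0.0049  0.064 ]
  trace 0.58 [578.9, 172.5] ((806.875732421875, -5.921169281005859), (64.59185028076172, 42.41740798950195), 89.60070037841797)
scene [288.8, 305.9] 0.62 [ 0.84310965 -0.01087889  0.03      ]
scene [398.7, 305.7] 0.47 [0.70802738 0.21188973 0.03      ]
flap scene {'xy': [323.1, 233.0], 'conf': 0.9}
flap scene {'xy': [463.9, 309.6], 'conf': 0.54}
top [301.7, 106.6] 0.59 [ 0.84113697 -0.00986991  0.03      ]
```

View pics/m1.png

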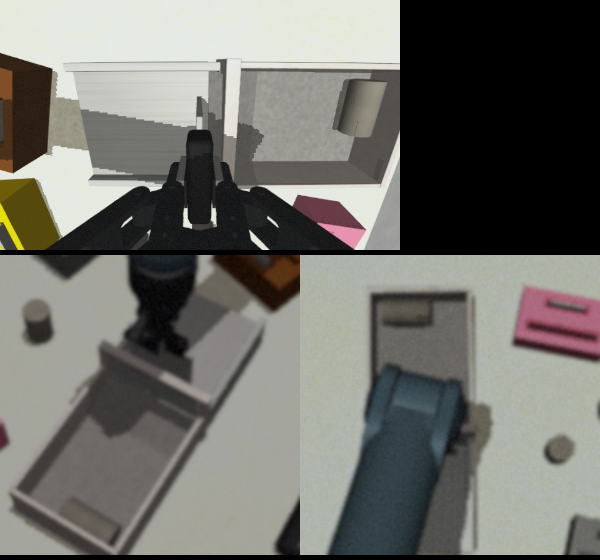

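Montage: the plug lies at the bin's far end, scene (289,306). The frame opening looks closed and the blade is short of the flap. Now retreat, lift and go to the holder.

>>> move_arm:
  series: [0, -20, 0, 0, 0, 0, 255, 0, -40, -10, 0, 0, 0, 255, 0, -50, -40, 0, 0, 0, 255, 0, -60, -80, 0, 0, 0, 255, 0, -70, -120, 0, 0, 0, 255, -40, -80, -130, 0, 0, 0.03, 255, -90, -95, -130, 0, 0, 0.07, 255, -140, -110, -130, 0, 0, 0.1, 255]

```text
clock: 13.35
ee_pos: [0.5207, -0.1805, 0.2549]
tool_rot: [[0.099, 0.995, 0.001], [0.995, -0.099, 0.0], [0.0, 0.001, -1.0]]
wrist_force: [0.2, -0.4, -1.2]
gripper_width: 0.017
finger_force: 59.0
```

>>> move_arm:
  series: [-50, -8, 0, 0, 0, 0.03, 255, -100, -15, 0, 0, 0, 0.06, 255, -150, -23, 0, 0, 0, 0.08, 255, -200, -30, 0, 0, 0, 0.1, 255, -240, -35, 0, 0, 0, 0.1, 255, -255, -38, 0, 0, 0, 0.1, 255, -255, -38, 0, 0, 0, 0.1, 255, -255, -38, 0, 0, 0, 0.1, 255]

```text
clock: 14.35
ee_pos: [0.4594, -0.4268, 0.2539]
tool_rot: [[0.195, 0.981, 0.0], [0.981, -0.195, 0.002], [0.002, -0.0, -1.0]]
wrist_force: [-0.1, 0.3, -2.2]
gripper_width: 0.0171
finger_force: 59.0
```

```bash
python3 w.py w5.png long_slot=.06 scraper_grip=.27
python3 - <<'E'
from h import *
for c in('scene','top'):
    g=arm.get_image(c)
    for r in arm.landmark_of(c,'long_slot')[:4]: print(c,r['xy'],r['conf'],atz(g,r['xy'],.06))
    for r in arm.find_in(c,'flap')[:2]: print('flap',c,r)
E
```

```text
14.4 [ 0.4597 -0.4266  0.2539] [[ 0.1941  0.981   0.0005]
 [ 0.981  -0.1941  0.0021]
 [ 0.0022  0.0001 -1.    ]] [ 0.9009  0.1344 -1.5224]
long_slot [305.8  54.1] 0.91 [ 0.4711 -0.3044  0.06  ]
  trace 0.87 [159.6, 28.6] ((338.0381164550781, -257.55218505859375), (56.669891357421875, 103.987548828125), 77.81607055664062)
  trace 0.83 [323.3, 62.3] ((487.5835876464844, -316.8472900390625), (112.82279968261719, 76.92657470703125), 78.36487579345703)
scraper_grip [315.5 281.8] 0.77 [ 0.4585 -0.4264  0.27  ]
  trace 0.58 [320.2, 272.5] ((461.6482238769531, -420.04168701171875), (105.99595642089844, 19.331562042236328), 78.654052734375)
scene [332.4, 128.3] 0.86 [ 0.31591893 -0.20088365  0.06      ]
scene [274.4, 147.9] 0.79 [ 0.47365398 -0.30643472  0.06      ]
scene [218.4, 244.6] 0.68 [ 0.81110263 -0.2421083   0.06      ]
scene [380.6, 158.8] 0.66 [ 0.34825956 -0.02050897  0.06      ]
flap scene {'xy': [323.3, 234.4], 'conf': 0.69}
top [379.0, 119.1] 0.98 [ 0.79620527 -0.23022423  0.06      ]
top [369.7, 293.8] 0.97 [ 0.30689417 -0.19839392  0.06      ]
top [303.8, 272.6] 0.83 [ 0.36570356 -0.0162222   0.06      ]
top [407.9, 235.6] 0.59 [ 0.46688183 -0.30653287  0.06      ]
```

View pics/w5.png

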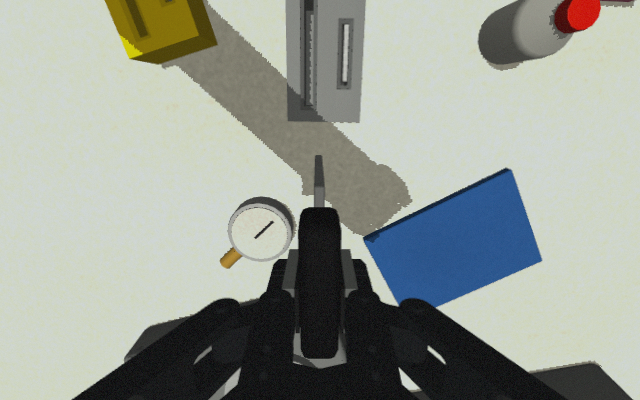

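Wrist picture: the grey holder is at the top with the long slot (dark) at columns 302–314, rows ~10–108. The plate slot sits to its right at column 345. The blade end is at (319,155).

Run:
```python
from h import *
np.set_printoptions(precision=4,suppress=True,linewidth=200)
g=arm.get_image('wrist');im=cv2.cvtColor(g['image'],cv2.COLOR_RGB2GRAY)
for r in (4,20,40,60,75,90,104): print(r,im[r-1:r+2,284:366:2].mean(0).astype(int))
print('v',im[0:128,304:312].mean(1).astype(int)[::2])
for n,p in [('near',(308,108)),('far',(309,10))]: print(n,atz(g,p,.06))
for r in (20,60,90):
    a=atz(g,(290,r),.06);b=atz(g,(362,r),.06);print(r,a,b)
s=arm.observe();R=np.array(s['tool_rot']);t=np.array(s['ee_pos'])
for p,z in [((319,155),.181),((320,190),.261)]:print((atz(g,p,z)-t)@R)
```

```text
4 [209 142 136 134 135 135 136 135 103  95  77  39  45  44  42  89 100 123 135 135 134 134 133 132 134 133 133 133 134 135 134 134 133 133 133 133 132 132 131 132 130]
20 [210 154 135 136 135 135 135 135 114  93  76  52  76  84 137 108  99 129 134 134 133 133 134 134 134 133 134 122  91  81  74 118 114  91 100 120 132 132 131 132 132]
40 [208 188 135 136 137 135 136 136 114  92  86  55  76  94 138 100 100 130 135 135 135 133 135 135 135 133 134 113  94  67 123 188 152 100 101 131 134 130 131 132 186]
60 [209 204 136 136 136 134 136 136 120  92  87  57  78  81 138 100  97 135 135 136 136 135 134 135 134 133 135  97  91  57 158 189 123 100 112 131 131 131 133 133 208]
75 [176 196 135 137 137 135 136 136 127  93  87  58  75  97 138 101 102 135 135 135 135 135 134 135 132 134 131  92  88  63 187 186  88  99 121 133 133 133 131 165 210]
90 [125 124  75  73  76  84 114 137 128  94  86  59  73 104 137 100 103 135 135 135 135 136 135 135 135 134 135 136 135 136 136 135 136 134 134 131 132 132 131 195 209]
104 [126 126  75  75  75  75  75  77  75  62  63  60  61  76  97 100 104 136 137 136 135 134 135 136 135 136 135 134 135 135 135 135 134 134 134 134 133 134 143 211 210]
v [ 48  48  45  48  68  69  79  79  72  71  74  79  76  72  77  81  81  73  73  78  80  74  73  79  80  79  72  88  80  81  74  73  81  81  79  72  85  81  81  73  77  81  80  74  87  82  82  74  73
  80  77  59  67  64  76  76  76  75  76  86 126 127 125 127]
near [ 0.4613 -0.3577  0.06  ]
far [ 0.481  -0.2699  0.06  ]
20 [ 0.4614 -0.2746  0.06  ] [ 0.5291 -0.2883  0.06  ]
60 [ 0.4534 -0.3093  0.06  ] [ 0.5235 -0.3234  0.06  ]
90 [ 0.447  -0.3368  0.06  ] [ 0.5191 -0.3513  0.06  ]
[0.0438 0.0006 0.0733]
[ 0.0425  0.0011 -0.0067]
```

Run:
```python
from h import *
np.set_printoptions(precision=4,suppress=True,linewidth=200)
g=arm.get_image('wrist');im=cv2.cvtColor(g['image'],cv2.COLOR_RGB2GRAY).astype(float)
L=[]
for r in range(2,90,4):
    v=im[r-1:r+2].mean(0); m=np.where(v[292:330]<125)[0]+292
    if r<88:
        a,b=m.min(),m.max(); L.append([*atz(g,((a+b)/2,r),.06)[:2],a,b])
L=np.array(L); print(L[::4])
vx,vy,x0,y0=cv2.fitLine(L[:,:2].astype(np.float32),cv2.DIST_HUBER,0,.001,.001).ravel()
if vy<0: vx,vy=-vx,-vy
u=np.array([vx,vy]);print('yaw',np.arctan2(-vx,vy))
for c in (322,335,350):
    col=im[80:135,c-2:c+3].mean(1); r=80+np.argmax(np.abs(np.diff(col)))+.5
    e=atz(g,(c,r),.06)[:2]; p=np.array([x0,y0]); print('edge',r,e,'centre',p+u*((e-p)@u+.065))
s=arm.observe();R=np.array(s['tool_rot']);t=np.array(s['ee_pos']);print(t,R,'toolyaw',np.arctan2(-R[0,0]*1,R[1,0]))
```

```text
[[  0.4824  -0.2634 300.     318.    ]
 [  0.4791  -0.2766 300.     317.    ]
 [  0.4762  -0.2902 300.     317.    ]
 [  0.4733  -0.3041 300.     317.    ]
 [  0.4702  -0.3184 300.     317.    ]
 [  0.4676  -0.3332 301.     317.    ]]
yaw -0.208281
edge 118.5 [ 0.4735 -0.3711] centre [ 0.4733 -0.3046]
edge 119.5 [ 0.4867 -0.3748] centre [ 0.4731 -0.3055]
edge 119.5 [ 0.5021 -0.3779] centre [ 0.4731 -0.3053]
[ 0.458  -0.4292  0.2543] [[ 0.1978  0.9802  0.0001]
 [ 0.9802 -0.1978 -0.0001]
 [-0.0001  0.0001 -1.    ]] toolyaw -0.19911222578674898
```

Slot mouth at (0.473, -0.305), yaw -0.208, consistent across cues. Moving above it.

>>> move_arm:
  series: [40, -4, 0, 0, 0, 0.009, 255, 80, -8, 0, 0, 0, 0.009, 255, 110, -10, 0, 0, 0, 0.009, 255, 124, -11, 0, 0, 0, 0.009, 255, 124, -11, 40, 0, 0, 0.009, 255, 124, -11, 80, 0, 0, 0.009, 255, 124, -11, 98, 0, 0, 0.009, 255, 124, -11, 98, 0, 0, 0.009, 255]

```text
clock: 16.0
ee_pos: [0.4706, -0.3058, 0.1553]
tool_rot: [[0.208, 0.978, -0.003], [0.978, -0.208, 0.0], [-0.0, -0.003, -1.0]]
wrist_force: [0.6, -0.1, -1.0]
gripper_width: 0.0174
finger_force: 59.0
```

>>> move_arm:
  series: [0, 0, 0, 0, 0, 0, 255, 0, 0, 0, 0, 0, 0, 255]

```text
clock: 16.25
ee_pos: [0.4729, -0.3064, 0.158]
tool_rot: [[0.207, 0.978, 0.003], [0.978, -0.207, -0.001], [-0.001, 0.003, -1.0]]
wrist_force: [0.5, -0.8, -1.8]
gripper_width: 0.0171
finger_force: 59.0
```

Run:
```python
from h import *
np.set_printoptions(precision=4,suppress=True)
P=[]
for i in range(6):
    g=arm.get_image('wrist');P.append(arm.observe()['ee_pos'])
print(np.mean(P,0),np.std(P,0))
s=arm.observe();R=np.array(s['tool_rot']);t=np.mean(P,0)
print(R[:,0],(np.array([.4726,-.3034,.0848])-t)@R)
a=g['image'][100:300,220:420];b=arm.get_image('scene')['image'][115:185,235:305]
save(np.hstack([cv2.resize(a,(400,400)),cv2.resize(b,(400,400),interpolation=cv2.INTER_CUBIC)]),'ins.png')
```

```text
[ 0.4723 -0.3057  0.1572] [0.0003 0.0003 0.0004]
[0.2064 0.9785 0.    ] [ 0.0023 -0.0002  0.0724]
```

View pics/ins.png

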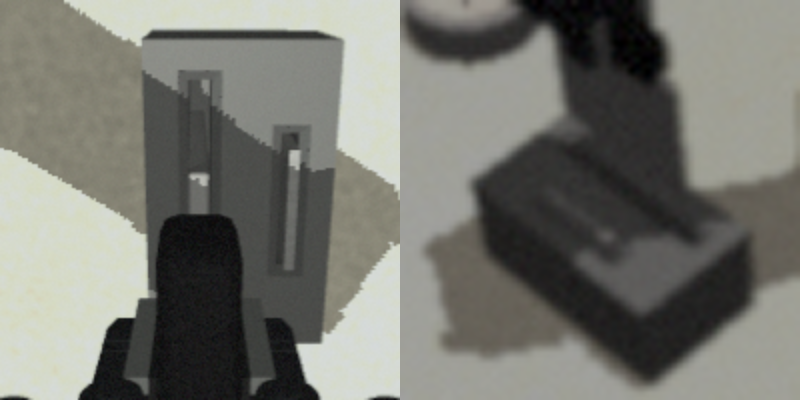

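Left: the slot (inner columns 188–213) sits under the blade end at column ~199, and the far slot end is at row 80. Checking those numerically in the tool frame.

Run:
```python
from h import *
np.set_printoptions(precision=4,suppress=True)
g=arm.get_image('wrist');s=arm.observe();R=np.array(s['tool_rot']);t=np.array(s['ee_pos'])
f=lambda x,y:(220+x/2,100+y/2)
T=lambda p,z:(atz(g,p,z)-t)@R*1000
print('slot outer far L,R',T(f(178,70),.06),T(f(222,70),.06),'block far L,R',T(f(143,38),.06),T(f(343,40),.06))
print('mid slot',T(f(178,150),.06),T(f(222,150),.06), 'plate',T(f(274,200),.06),T(f(309,200),.06))
print('pred blade end bottom',(proj(g,[t+R@np.array(v)/1000 for v in([43.5,-2.5,72.8],[43.5,2.5,72.8],[43.5,-2.5,-7],[43.5,2.5,-7])])-[220,100])*2)
```

```text
slot outer far L,R [54.6774 -6.8572 96.385 ] [54.6763  9.7634 96.3876] block far L,R [ 66.4386 -19.7537  96.3837] [65.7802 54.7451 96.3952]
mid slot [23.6205 -7.1809 96.383 ] [23.6178 10.1349 96.3857] plate [ 2.8477 31.4226 96.3877] [ 2.8452 45.5992 96.3899]
pred blade end bottom [[188.7876 110.8428]
 [203.1781 110.841 ]
 [183.7432 175.766 ]
 [205.8687 175.7627]]
```

>>> move_arm:
  series: [2.5, 0.5, 0, 0, 0, 0, 255, 2.5, 0.5, 10, 0, 0, 0, 255, 2.5, 0.5, 20, 0, 0, 0, 255, 2.5, 0.5, 28, 0, 0, 0, 255, 2.5, 0.5, 34, 0, 0, 0, 255, 2.5, 0.5, 40, 0, 0, 0, 255, 2.5, 0.5, 45, 0, 0, 0, 255]

```text
clock: 17.52
ee_pos: [0.4727, -0.3032, 0.1109]
tool_rot: [[0.207, 0.978, -0.0], [0.978, -0.207, -0.0], [-0.0, -0.0, -1.0]]
wrist_force: [0.6, 0.0, -0.8]
gripper_width: 0.0173
finger_force: 59.0
```

Inserted about 22 mm with no contact force. On down.

>>> move_arm:
  series: [0, 0, 6, 0, 0, 0, 255, 0, 0, 12, 0, 0, 0, 255, 0, 0, 17, 0, 0, 0, 255, 0, 0, 21, 0, 0, 0, 255, 0, 0, 24, 0, 0, 0, 255, 0, 0, 25, 0, 0, 0, 255, 0, 0, 26, 0, 0, 0, 255, 0, 0, 26, 0, 0, 0, 255]

```text
clock: 18.52
ee_pos: [0.4728, -0.3031, 0.0854]
tool_rot: [[0.207, 0.978, 0.0], [0.978, -0.207, -0.0], [0.0, 0.0, -1.0]]
wrist_force: [0.5, 0.1, -1.9]
gripper_width: 0.0172
finger_force: 59.0
```

>>> move_arm:
  series: [0, 0, 1, 0, 0, 0, 255, 0, 0, 1, 0, 0, 0, 255]

```text
clock: 18.77
ee_pos: [0.473, -0.3032, 0.0848]
tool_rot: [[0.206, 0.978, 0.001], [0.978, -0.206, 0.0], [0.0, 0.0, -1.0]]
wrist_force: [-0.3, -0.0, 0.9]
gripper_width: 0.0168
finger_force: 59.6
```

>>> move_arm:
  series: [0, 0, 1, 0, 0, 0, 255, 0, 0, 1, 0, 0, 0, 255]

```text
clock: 19.02
ee_pos: [0.4732, -0.3033, 0.0848]
tool_rot: [[0.206, 0.978, 0.001], [0.978, -0.206, 0.001], [0.001, 0.001, -1.0]]
wrist_force: [-2.1, 1.3, 8.9]
gripper_width: 0.0175
finger_force: 60.7
```

Bottomed at TCP 0.0848, as predicted. Release and lift.

>>> move_arm:
  series: [0, 0, -1, 0, 0, 0, 200, 0, 0, -1, 0, 0, 0, 120, 0, 0, -1, 0, 0, 0, 60, 0, 0, -1, 0, 0, 0, 0, 0, 0, -1, 0, 0, 0, 0, 0, 0, -1, 0, 0, 0, 0, 0, 0, -1, 0, 0, 0, 0]

```text
clock: 19.9
ee_pos: [0.4727, -0.3031, 0.0843]
tool_rot: [[0.206, 0.978, -0.0], [0.978, -0.206, -0.0], [-0.0, -0.0, -1.0]]
wrist_force: [0.1, 0.3, -0.5]
gripper_width: 0.0855
finger_force: 0.0
```

>>> move_arm:
  series: [0, 0, -15, 0, 0, 0, 0, 0, 0, -40, 0, 0, 0, 0, 0, 0, -80, 0, 0, 0, 0, 0, 0, -120, 0, 0, 0, 0, 0, 0, -160, 0, 0, 0, 0, -30, 0, -180, 0, 0, 0, 0, -60, 0, -180, 0, 0, 0, 0, -60, 0, -180, 0, 0, 0, 0]

```text
clock: 20.9
ee_pos: [0.4586, -0.3652, 0.2661]
tool_rot: [[0.212, 0.977, 0.001], [0.977, -0.212, -0.003], [-0.002, 0.002, -1.0]]
wrist_force: [-0.5, 0.2, -0.3]
gripper_width: 0.0857
finger_force: 0.0
```

```bash
python3 w.py w6.png scraper_grip=.101
python3 - <<'E'
from h import *
a=arm.get_image('wrist')['image'];g=arm.get_image('scene');b=g['image']
save(np.hstack([cv2.resize(a,(400,250)),cv2.resize(b[100:320,200:420],(400,400))[:250]]),'f1.png')
o=np.zeros((500,800,3),np.uint8);o[:250,:400]=cv2.resize(a,(400,250));o[:400,400:]=cv2.resize(b[110:320,200:410],(400,400));save(o,'f1.png')
for n,z in (('scraper_grip',.101),('core_center',.024)):
    for r in arm.landmark_of('scene',n)[:2]: print(n,r['xy'],r['conf'],atz(g,r['xy'],z))
E
```

```text
20.95 [ 0.4595 -0.3631  0.2653] [[ 0.2097  0.9778  0.0008]
 [ 0.9778 -0.2097 -0.0005]
 [-0.0003  0.0009 -1.    ]] [ 0.0879 -0.2132 -0.2488]
scraper_grip [317.9 116.6] 0.67 [ 0.4719 -0.3032  0.101 ]
  trace 0.78 [317.2, 113.8] ((473.6682434082031, -302.5035705566406), (84.0455322265625, 18.223051071166992), 77.21310424804688)
scraper_grip [273.8, 137.5] 0.53 [ 0.47004047 -0.30656127  0.101     ]
core_center [289.7, 302.6] 0.82 [ 0.83354074 -0.01511891  0.024     ]
```

View pics/f1.png

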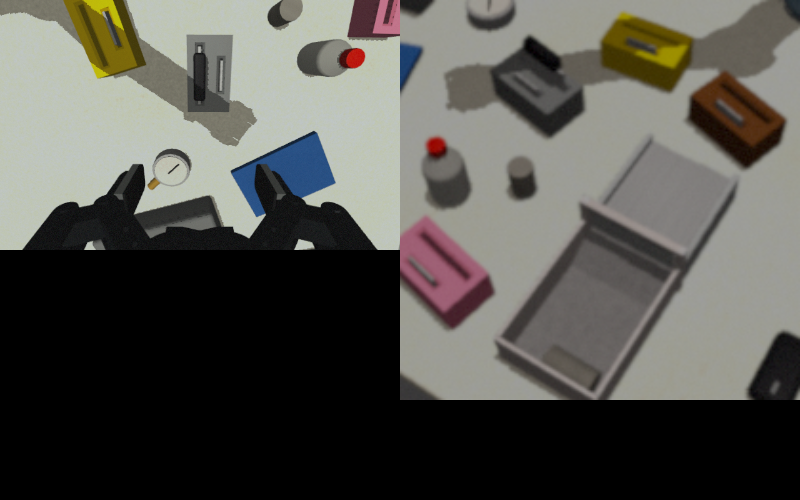

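The scraper stands in the grey holder's long slot, wrist (200,73), and the plug is in the bin, scene crop (570,367). The flap is shut and everything else is where it was. Handing in.

```bash
python3 -c "
from station import arm
print(arm.hand_in())"
```

```text
the job is handed in; nothing more can be done
None
```

The rock plug is in the return bin with the flap shut, the scraper is fully home in the grey holder's long slot and released, nothing else on the bench was moved, and the job was handed in at about 21 s.

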